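# Clear the valve off the fittings box and hold its lid half open

### The job

A brass valve with copper stubs has been left lying on the closed lid of the grey fittings box: first lay it gently on the plywood board and let go of it, without dropping it. Then lift the lid by its black knob and hold it half open, at 45 degrees from closed to within about 5 degrees, so that I can pick fittings out; the lid falls shut if released, so finish with the gripper still holding the knob and keep the lid still. Do not disturb the other things on the bench, and never let the lid slam.

Things in the scene. Friction and masses are not known exactly. Their poses are not given: they have to be found in the camera images.
- box: Grey sheet-metal fittings box fixed to the bench, 260 mm (its x) by 200 mm (its y) by 120 mm tall without the lid; origin at the centre of its underside. Its lid, a flat plate 266 x 206 mm and 6 mm thick (top face 126 mm above the bench when closed), is hinged along the rim at the box's +y side, so the edge at its -y side rises.
- lid_angle (a joint): Lid angle in rad: 0 closed, 0.785 = 45 degrees, stop at 1.4. No spring and almost no friction: the lid (lid and knob about 0.6 kg) falls shut from any angle.
- lid_hinge (a point): Middle of the hinge line: fixed on the box at its +y rim, 100 mm from the box's origin along its y and 120 mm up. The hinge line runs along the box's x; opening turns the lid about the box's -x direction.
- lid: The lid. Origin on the hinge line, at the lid's underside; z is its outward normal (up when closed); it reaches 204 mm along its -y. Near its free edge, midway along x and 165 mm from the hinge line, stands a round black knob: 26 mm across from 12 to 38 mm above the top face, on an 18 mm neck.
- knob_grip (a point): Point on the knob's axis 25 mm above the lid's top face, where to pinch it; moves with the lid. Pinched from above with the fingers closing along the hinge line (the box's x), the knob can turn between the pads as the lid rises, so the gripper may stay pointing down (it clears the lid up to 45 degrees).
- valve: Loose valve lying on the lid, between the knob and the hinge: a brass block 36 mm (its x) by 34 mm (its y) by 34 mm tall with a copper stub of 22 mm tube at either end along its x, 156 mm long in all; a steel stem 14 mm across rises 10 mm from the top of the block. About 0.4 kg. Origin at the centre of the block's underside. Grip the block across its y.
- board: Pale plywood board fixed flat on the bench, 260 mm (its x) by 200 mm (its y), 5 mm thick; origin at the centre of its underside.
- ubend: bystander: copper U-bend, 16 mm tube, 176 mm long, 96 mm wide, lying flat; origin under its middle
- jar: bystander: yellow flux jar with red cap, 70 mm across, 100 mm tall, standing; origin centre of its underside
- coupling: bystander: short copper sleeve standing on end between the box and the board, 32 mm across, 30 mm tall; origin centre of its underside
- spanner: bystander: steel spanner 200 mm long, lying flat; origin centre of its underside
- driver: bystander: screwdriver 200 mm long, lying; origin under its middle
- tin: bystander: open aluminium cup, 80 mm across, 100 mm tall; origin centre of its underside
- tee: bystander: brass tee piece, 70 mm long, 28 mm thick, lying; origin under its middle
There are look-alikes about, which are no part of the job. There is more than one size of the valve; the one meant has the size given above.

How it is judged:
On the way, in this order (a step that is already met when the one before it is completed fails the run):
1. the valve lies on the board, released (x of valve in the frame of board between -0.13 and 0.13 m and y of valve in the frame of board between -0.1 and 0.1 m and contact force between valve and board above 0.5 N and angle between valve's own z axis and vertical below 0.15 rad and linear speed of valve below 0.03 m/s and contact force between the fingers and valve below 0.05 N and contact force between valve and box below 0.05 N), for 0.2 s.
2. the lid is being lifted by its knob (value of joint lid_angle above 0.3 rad and contact force between the fingers and lid above 0.5 N and distance between the grasp point and knob_grip below 0.04 m), for 0.1 s.
At the end, for the whole second after the job is handed in: The lid stands still at 0.68 to 0.89 rad (45 degrees +-6), the fingers hold its knob (over 0.5 N on the lid, the grip point within 40 mm of the knob), nothing else props it, and the valve lies flat, at rest and released, with its middle on the board and clear of the box (all of step 1 and value of joint lid_angle between 0.68 and 0.89 rad and velocity of joint lid_angle between -0.1 and 0.1 rad/s and contact force between the fingers and lid above 0.5 N and distance between the grasp point and knob_grip below 0.04 m and contact force between each of ubend, jar, coupling, spanner, driver, tin, tee and box below 0.05 N); the arm keeps its last pose, push and grip.
It fails at once if the lid is lifted with the valve still on it (value of joint lid_angle above 0.12 rad and contact force between valve and box above 0.1 N).
It fails at once if the valve is dropped (falls free more than about 3 cm) (contact force between the fingers and valve below 0.05 N and linear speed of valve above 0.8 m/s).
It fails at once if the lid slams (velocity of joint lid_angle below -2 rad/s).
It fails at once if another thing on the bench is moved more than 3 cm or knocked over (distance of any of ubend, jar, coupling, spanner, driver, tin, tee from where it was at the start of the episode above 0.03 m or angle between any of jar, tin, coupling's own z axis and vertical above 0.5 rad).
It also fails if it takes over 58 s, if anything falls off the work surface, if the arm or the gripper's body presses on something with over 40 N, if the wrist force passes 120 N, or if a joint passes its speed limit or range.

### The arm

A 7-joint arm with a two-finger parallel gripper is mounted at the origin on the work surface. World frame = base frame: x ahead of the robot, y to its left, z up, the work surface at z = 0. Lengths are in m, angles in rad, forces in N, time in s.
With the tool pointing down it reaches from about 0.35 to 0.9 m from the base axis. Payload 7.2 kg.
Tool frame: the origin (TCP) lies midway between the tips of the shut fingers; the grasp point (between the pads) lies env.grip_depth behind it (env.grip_depth is the distance from the TCP to the grasp point, in m); z points along the fingers, y is the line along which they close (so a half turn about z gives the same grasp; the last joint's range is limited). The gripper opens to 85 mm and grips with 20 to 120 N. Pads are 22 mm wide; open, the fingers measure 114 mm over their backs; the gripper's body (76 mm by 85 mm) begins 54 mm behind the grasp point. The pads swing forward as they close: fully open they stand 13 mm farther back than shut.
Start: joints at [-0.068, 0.411, -0.013, 1.596, 0.006, 1.134, -0.082], TCP at [0.625, -0, 0.231] pointing down, gripper open.
Joint ranges: [-2.95, 2.95], [-0.29, 1.99], [-1.47, 1.44], [0.14, 2.54], [-1.03, 4.17], [0.13, 1.85], [-2.86, 2.86]. Speed limits (rad/s): [2.39, 2.39, 3.01, 3.01, 3.14, 3.14, 3.14].

### API

Orientations are given as a unit quaternion [w, x, y, z].
In Python, from workcell import env gives the robot as it stands. The module is installed in compiled form; this text tells all that it offers.
- The arm moves only by the tool servo_tool, never from a script. Its argument "moves" is text: rows parted by semicolons, each of 6 numbers parted by spaces: the shift along the tool's x, y, z in units of 25 mm (1.0 is 25 mm), then the turn, a rotation vector about the tool's x, y, z in degrees. In form: dx dy dz wx wy wz; .... A call has 1 to 5 rows; each row is the pose to reach, as a shift and turn from the pose commanded when the call began, along the tool's axes at that moment; what a row does not reach only later rows make up. A row lasts 1/8 s, in which the tool goes at most 62.5 mm and 10.7 degrees, less where a joint would pass 70% of its speed; a pose out of reach is approached as far as the arm can. A call with a gripper value outside its range is refused whole. "claw" is the closure, from 0 (fully open) to 1 (shut), set as the call begins (left out, the last holds). The fingers move at their own pace and stop on an object; "squeeze" is the grip in N (left out, the last holds). Time passes only in rows, so rows that repeat a pose let the fingers close. It gives the time, the measured TCP pose, the force, the opening and the grip force at its end, in the units of the state.
- env.sense(): the state, without advancing time (a new reading comes with each control period).
- env.grab_frame(name): name is "scene" or "side" or "wrist"; returns the picture (384x512x3 uint8, blue, green, red); there is no depth.
- env.get_calibration(name): a dict with "vertical_fov" (degrees; the focal length in pixels is half the picture's height over the tangent of half this angle, whatever the lens; pixels are square), "cx", "cy" (the principal point, pixels), "extrinsics" (4x4, takes a point from camera to world coordinates). Camera axes: x right, y down, z forward; pixel columns grow to the right and rows downward; lengths in m; the calibration is good to about 2 mm. A picture is of the moment at which its call begins: read the wrist's pose just before it. get_calibration takes no time and is no camera call; for the wrist camera it gives the pose at the moment of the call.
- env.finish_job(): hands the job in; it is judged then, once.
Trained networks look in the newest picture that a camera, given by its name, has taken for a name from the list of things; names that differ only in an ending like _2 or _b are one class to them, and where a whole thing is asked for, a point or a joint stands for the part that bears it (a point fixed in the world has none). Each returns a list of dicts, best first, with "score" (0 to 1); they miss things now and then, are a little off and sometimes report something else, mostly with a low value. They report only what shows in the picture. A call takes as long as a camera call. They do not tell look-alikes from the thing itself.
- env.spot_in(label, camera): "point" ([x, y, z] in m, in the coordinates of the camera as it stood for that picture, good to about 4 mm: the middle of the surface that is visible of it).
- env.regions_of(label, camera): "mask" (384x512 bool, what is visible of it).
- env.landmark_of(label, camera): "point" ([x, y, z] in m, in the coordinates of the camera as it stood for that picture, good to about 4 mm: a listed point, or the origin of a listed thing).
The state is a dict: "time": time; "joint_pos": joint angles; "joint_vel": joint speeds; "tau": joint torques, N m; "tcp_pos": TCP position; "tcp_rot": TCP orientation; "force": force on the tool from outside, world axes, zero at the start; "torque": the same for the moment, N m; "opening": opening from 0.0 (shut) to 1.0 (fully open); "grip_force": force on a finger pad.
Only numpy, scipy, OpenCV 4.12 (cv2) and the standard library are available. Lean on these libraries where they do the work, as an engineer would, in place of code of your own. Each camera call takes 0.05 s, during which the arm holds its last target. There are 200 camera calls.

## Working session

There is one attempt and no reset: what is moved stays moved. The work goes in short steps, Python scripts to look and compute and a tool call to move; the robot and the scene stay as the last step left them, time stands still between calls to the robot, and variables do not carry over. Pictures are saved under pics/ and viewed, at most 10 in all, crops included, and the job is handed in when it is done.

Besides the shell and the picture viewer there is one more tool, called after "Request:" as name(argument=value, ...) on one line, values as JSON. servo_tool: Moves the arm, as the interface text tells. Its arguments: {"type":"object","properties":{"moves":{"type":"string"},"claw":{"type":"number"},"squeeze":{"type":"number"}},"required":["moves"]}

```bash
mkdir -p pics; cat > h.py <<'E'
import numpy as np, cv2
from workcell import env
from scipy.spatial.transform import Rotation as R
def cam(n):
    c=env.get_calibration(n); return c, np.array(c["extrinsics"]), 192/np.tan(np.radians(c["vertical_fov"]/2))
def pix(n,p):
    c,E,f=cam(n); q=np.linalg.inv(E)@np.append(p,1); return np.array([c["cx"]+f*q[0]/q[2],c["cy"]+f*q[1]/q[2]])
def ray(n,uv,z):
    c,E,f=cam(n); d=E[:3,:3]@np.array([(uv[0]-c["cx"])/f,(uv[1]-c["cy"])/f,1]); o=E[:3,3]; return o+d*(z-o[2])/d[2]
def w(n,p):
    return (cam(n)[1]@np.append(p,1))[:3]
E
python3 - <<'E'
from h import *
for n in ("scene","side"): cv2.imwrite(f"pics/{n}0.png",env.grab_frame(n))
for n in ("scene","side"):
    for l in ("valve","board","box","knob_grip","lid_hinge","coupling"):
        for d in env.landmark_of(l,n)[:3]: print(n,l,round(d["score"],2),w(n,d["point"]).round(3),pix(n,w(n,d["point"])).round())
print(env.sense()["tcp_rot"],env.grip_depth, env.sense()["time"])
E
```

```text
scene valve 0.93 [0.516 0.231 0.128] [341. 231.]
scene valve 0.85 [ 0.624  0.412 -0.002] [349. 336.]
scene board 0.64 [ 0.521 -0.188  0.002] [256. 187.]
scene box 0.61 [ 0.512  0.192 -0.002] [328. 257.]
scene knob_grip 0.59 [0.532 0.133 0.147] [313. 206.]
scene lid_hinge 0.7 [0.49  0.287 0.123] [364. 242.]
scene coupling 0.43 [ 0.526  0.01  -0.001] [287. 221.]
side valve 0.87 [0.518 0.24  0.129] [225. 234.]
side valve 0.73 [0.626 0.418 0.   ] [166. 276.]
side valve 0.73 [ 0.79  -0.052 -0.001] [227. 177.]
side board 0.79 [ 0.519 -0.19   0.002] [302. 188.]
side box 0.81 [0.51  0.187 0.002] [240. 250.]
side knob_grip 0.59 [0.526 0.132 0.153] [246. 208.]
side lid_hinge 0.8 [0.486 0.289 0.12 ] [222. 251.]
side coupling 0.39 [0.522 0.014 0.001] [269. 218.]
[2.37620772e-05 7.07100559e-01 7.07113003e-01 1.84013778e-05] 0.0187 0.7
```

View pics/scene0.png

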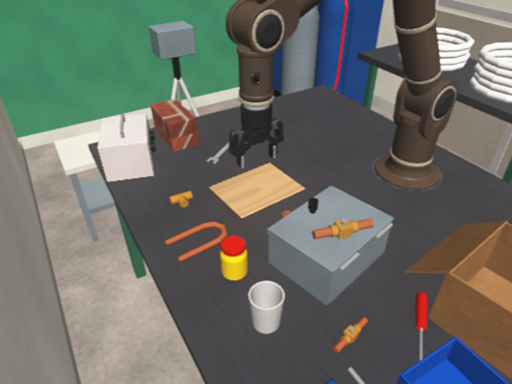

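View pics/side0.png

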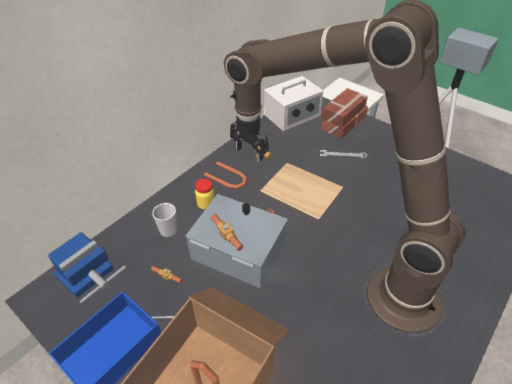

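Candidates for the valve are the one on the lid (scene 344,229), a smaller one on the bench (351,334) and the brass tee (181,199). I choose the one on the lid and will check it in a crop while measuring the yaws.

```bash
python3 - <<'E'
from h import *
for n in ("scene","side"):
    im=env.grab_frame(n)
    if n=="scene": cv2.imwrite("pics/crop.png",cv2.resize(im[170:310,240:420],None,fx=4,fy=4,interpolation=cv2.INTER_CUBIC))
    for l,z in (("valve",.143),("board",.005),("lid",.126),("spanner",.003),("ubend",.008),("jar",.1),("coupling",.03)):
        for d in env.regions_of(l,n)[:3]:
            m=d["mask"]; v,u=np.nonzero(m)
            if len(u)<20: continue
            P=np.array([ray(n,(a,b),z)[:2] for a,b in zip(u,v)],np.float32)
            (c,s,a)=cv2.minAreaRect(P); e=np.linalg.eigh(np.cov(P.T))[1][:,1]
            print(n,l,round(d["score"],2),"px",u.mean().round(),v.mean().round(),"mean",P.mean(0).round(3),"rect",np.round(c,3),np.round(s,3),round(a,1),"pca",np.degrees(np.arctan2(e[1],e[0])).round(1))
s=env.sense();print(s["tcp_pos"],pix("scene",s["tcp_pos"]),s["time"])
E
```

```text
scene valve 0.8 px 343.0 228.0 mean [0.518 0.238] rect [0.516 0.237] [0.065 0.162] 89.8 pca 167.7
scene valve 0.57 px 351.0 334.0 mean [0.699 0.475] rect [0.698 0.474] [0.099 0.022] 13.1 pca -166.4
scene board 0.86 px 257.0 189.0 mean [ 0.525 -0.176] rect [ 0.518 -0.182] [0.264 0.209] 4.7 pca -173.5Traceback (most recent call last):
  File "<stdin>", line 9, in <module>
  File "h.py", line 9, in ray
    c,E,f=cam(n); d=E[:3,:3]@np.array([(uv[0]-c["cx"])/f,(uv[1]-c["cy"])/f,1]); o=E[:3,3]; return o+d*(z-o[2])/d[2]
          ~~~^^^
  File "h.py", line 5, in cam
    c=env.get_calibration(n); return c, np.array(c["extrinsics"]), 192/np.tan(np.radians(c["vertical_fov"]/2))
ValueError: time passes only in moves, steps and waits
```

View pics/crop.png

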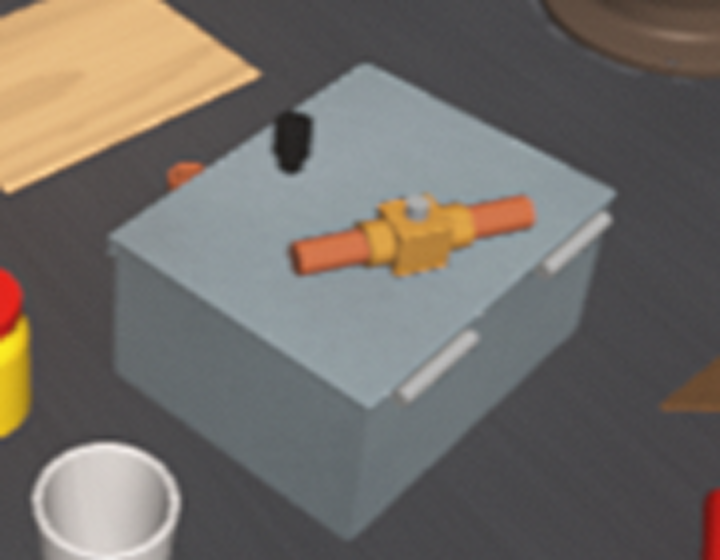

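The crop shows the full-size valve on the lid. Its stubs end at about (315,234) and (372,222) and its block is at (344,229). Next I'll do the yaws by hand-picked points and masks.

```bash
sed -i 's/^def cam(n):/from functools import lru_cache\n@lru_cache\ndef cam(n):/' h.py
python3 - <<'E'
from h import *
cp=lambda a,b:(240+(a+.5)/4-.5,170+(b+.5)/4-.5)
e=[ray("scene",cp(*p),.143)[:2] for p in((302,257),(528,211))]; d=e[1]-e[0]
print("valve",np.mean(e,0).round(3),np.linalg.norm(d).round(3),np.degrees(np.arctan2(d[1],d[0])).round(1))
c=np.array([ray("scene",cp(*p),.126)[:2] for p in((365,63),(613,193),(370,408),(110,240))])
print("lid",c.round(3).tolist(),cv2.minAreaRect(c.astype(np.float32)))
env.grab_frame("side")
for l,z in (("valve",.143),("board",.005),("lid",.126)):
    for g in env.regions_of(l,"side")[:1]:
        v,u=np.nonzero(g["mask"]); P=np.array([ray("side",q,z)[:2] for q in zip(u,v)],np.float32)
        x=np.linalg.eigh(np.cov(P.T))[1][:,1]
        print(l,g["score"],cv2.minAreaRect(P),np.degrees(np.arctan2(x[1],x[0])).round(1))
for l in ("valve","knob_grip","lid_hinge","coupling","jar"):
    for g in env.landmark_of(l,"side")[:1]: print(l,w("side",g["point"]).round(3))
s=env.sense();print(s["tcp_pos"],s["time"])
E
```

```text
valve [0.516 0.238] 0.152 165.3
lid [[0.414, 0.063], [0.367, 0.259], [0.62, 0.324], [0.672, 0.13]] ((0.5173817873001099, 0.1941702663898468), (0.26665785908699036, 0.20245800912380219), 14.616310119628906)
valve 0.78 ((0.5436215996742249, 0.45909392833709717), (0.10119133442640305, 0.026913268491625786), 5.812207221984863) -167.7
board 0.75 ((0.5159879326820374, -0.18448828160762787), (0.26051968336105347, 0.20628608763217926), 5.141196250915527) -175.6
lid 0.98 ((0.5125265121459961, 0.1898145079612732), (0.27135390043258667, 0.21304816007614136), 13.587294578552246) -167.7
valve [0.517 0.239 0.128]
knob_grip [0.526 0.127 0.156]
lid_hinge [0.49  0.288 0.121]
jar [0.76  0.103 0.002]
[6.24996188e-01 9.42251610e-06 2.31285472e-01] 1.35
```

Request:
servo_tool(moves="2 -0.9 -0.2 0 0 -10; 4 -1.8 -0.4 0 0 -20; 6 -2.6 -0.6 0 0 -30; 8 -3.5 -0.8 0 0 -40; 9.48 -4.36 -0.8 0 0 -50", claw=0)

```text
time: 1.98
tcp_pos: [0.515, 0.2395, 0.2519]
tcp_rot: [0.0, 0.339, 0.941, 0.001]
force: [0.3, -0.5, -0.0]
opening: 1.005
grip_force: 0.0
```

Request:
servo_tool(moves="0 0 0 0 0 -10; 0 0 0 0 0 -20; 0 0 0 0 0 -26; 0 0 0 0 0 -26; 0 0 0 0 0 -26")

```text
time: 2.6
tcp_pos: [0.516, 0.2369, 0.2513]
tcp_rot: [0.0, 0.123, 0.992, -0.0]
force: [0.1, 0.3, 0.6]
opening: 1.003
grip_force: 0.0
```

```bash
cat > look.py <<'E'
from h import *
import sys
im=env.grab_frame("wrist"); cv2.imwrite("pics/%s.png"%sys.argv[1],im)
for l in sys.argv[2:]:
    for d in env.landmark_of(l,"wrist")[:2]: print(l,round(d["score"],2),w("wrist",d["point"]).round(4))
    for d in env.regions_of(l,"wrist")[:1]:
        v,u=np.nonzero(d["mask"]); z=.143
        P=np.array([ray("wrist",q,z)[:2] for q in zip(u,v)],np.float32); x=np.linalg.eigh(np.cov(P.T))[1][:,1]
        print("mask",l,u.min(),u.max(),v.min(),v.max(),P.mean(0).round(3),cv2.minAreaRect(P),np.degrees(np.arctan2(x[1],x[0])).round(1))
s=env.sense();M=R.from_quat(np.array(s["tcp_rot"])[[1,2,3,0]]).as_matrix()
print(s["time"],s["tcp_pos"].round(4) if hasattr(s["tcp_pos"],"round") else s["tcp_pos"],"\n",M.round(4),"yaw y",np.degrees(np.arctan2(M[1,1],M[0,1])).round(2))
E
python3 look.py w1 valve knob_grip lid_hinge
```

```text
valve 0.95 [ 6.245e-01  4.103e-01 -2.000e-04]
valve 0.72 [0.5195 0.2375 0.1286]
mask valve 378 413 170 239 [0.56  0.361] ((0.5617589950561523, 0.3612061142921448), (0.07742464542388916, 0.020847154781222343), 13.053237915039062) -165.8
knob_grip 0.95 [0.53   0.1264 0.1494]
knob_grip 0.47 [0.5186 0.2362 0.1286]
mask knob_grip 47 351 7 326 [0.488 0.192] ((0.5083931684494019, 0.1946389228105545), (0.25014427304267883, 0.19329971075057983), 14.101176261901855) -166.4
lid_hinge 0.78 [0.4904 0.2862 0.1235]
mask lid_hinge 47 355 6 326 [0.487 0.195] ((0.5072658061981201, 0.1986701488494873), (0.2483288049697876, 0.20145025849342346), 14.03974723815918) -166.3
2.95 [0.516  0.237  0.2513] 
 [[-0.9702  0.2422  0.    ]
 [ 0.2422  0.9702 -0.    ]
 [-0.     -0.     -1.    ]] yaw y 75.98
```

View pics/w1.png

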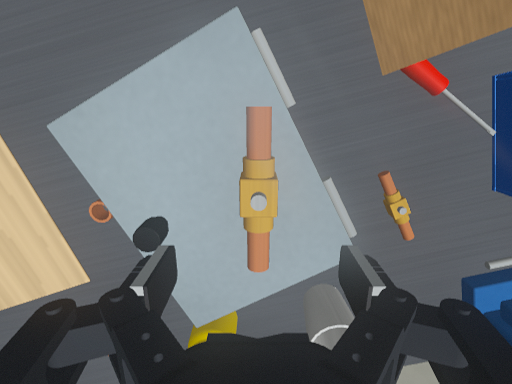

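The wrist view shows the valve's axis upright in the picture, with block and stem at (258,202), centred between the fingers. I'll descend.

Request:
servo_tool(moves="-0.05 0 1.5 0 0 0; -0.1 0 3 0 0 0; -0.1 0 4.2 0 0 0; -0.1 0 4.78 0 0 0; -0.1 0 4.78 0 0 0")

```text
time: 3.58
tcp_pos: [0.5181, 0.2363, 0.1313]
tcp_rot: [-0.001, 0.122, 0.993, -0.0]
force: [-0.6, -0.2, 0.4]
opening: 1.002
grip_force: 0.0
```

Request:
servo_tool(moves="0 0 0 0 0 0; 0 0 0 0 0 0; 0 0 0 0 0 0; 0 0 0 0 0 0; 0 0 0 0 0 0", claw=1, squeeze=50)

```text
time: 4.2
tcp_pos: [0.519, 0.2368, 0.1328]
tcp_rot: [0.001, 0.122, 0.993, 0.0]
force: [-1.6, -0.4, 6.8]
opening: 0.388
grip_force: 50.7
```

Request:
servo_tool(moves="0 0 -1 0 0 0; 0 0 -2 0 0 0; 0 0 -3 0 0 0; 0 0 -4 0 0 0; 0 0 -4.7 0 0 0")

```text
time: 4.82
tcp_pos: [0.5183, 0.2363, 0.2501]
tcp_rot: [0.0, 0.122, 0.993, -0.0]
force: [-0.2, 0.4, -2.8]
opening: 0.389
grip_force: 50.4
```

Request:
servo_tool(moves="-0.3 -1.2 0 0 0 0; -0.7 -2.8 0 0 0 0; -1.1 -4.4 0 0 0 0; -1.5 -6 0 0 0 0; -1.9 -7.6 0 0 0 0")

```text
time: 5.45
tcp_pos: [0.518, 0.0391, 0.2489]
tcp_rot: [-0.0, 0.122, 0.993, -0.0]
force: [0.1, 0.4, -3.3]
opening: 0.387
grip_force: 50.5
```

Request:
servo_tool(moves="-0.45 -1.8 0 0 0 0; -0.9 -3.6 0 0 0 0; -1.35 -5.4 0 0 0 0; -1.8 -7.2 0 0 0 0; -2.2 -8.8 0 0 0 0")

```text
time: 6.08
tcp_pos: [0.5181, -0.188, 0.2489]
tcp_rot: [-0.0, 0.122, 0.993, -0.0]
force: [1.3, 0.4, -2.9]
opening: 0.391
grip_force: 50.5
```

Request:
servo_tool(moves="0 0 1 0 0 0; 0 0 1.5 0 0 0; 0 0 1.5 0 0 0")

```text
time: 6.45
tcp_pos: [0.518, -0.1853, 0.2107]
tcp_rot: [-0.001, 0.121, 0.993, 0.0]
force: [-0.1, -0.1, -2.6]
opening: 0.39
grip_force: 50.5
```

```bash
python3 look.py w2 valve board; python3 -c "
from h import *
env.grab_frame('side')
for l in ('valve','board'):
  for d in env.landmark_of(l,'side')[:2]: print(l,d['score'],w('side',d['point']).round(4))
print(env.sense()['opening'],env.sense()['grip_force'])"
```

```text
valve 0.94 [ 0.5161 -0.1858  0.2075]
mask valve 222 295 99 336 [ 0.536 -0.191] ((0.5432506799697876, -0.19134768843650818), (0.06159662455320358, 0.21213504672050476), 74.5066146850586) 165.9
mask board 142 356 32 245 [ 0.469 -0.176] ((0.4892614483833313, -0.17937184870243073), (0.15778079628944397, 0.12169361859560013), 5.257795333862305) -141.5
6.7 [ 0.5192 -0.1859  0.2126] 
 [[-9.705e-01  2.412e-01  1.300e-03]
 [ 2.412e-01  9.705e-01 -3.000e-04]
 [-1.400e-03 -0.000e+00 -1.000e+00]] yaw y 76.04
valve 0.69 [ 0.623   0.4179 -0.0008]
valve 0.46 [ 0.5169 -0.1839  0.2076]
board 0.96 [ 0.5218 -0.1896  0.0055]
board 0.39 [0.4873 0.2896 0.1218]
0.38767754465374976 50.47412395477295
```

Request:
servo_tool(moves="0 0 1.5 0 0 0; 0 0 3 0 0 0; 0 0 4.5 0 0 0; 0 0 6 0 0 0; 0 0 7 0 0 0")

```text
time: 7.48
tcp_pos: [0.5183, -0.1861, 0.0353]
tcp_rot: [-0.001, 0.122, 0.993, 0.0]
force: [-0.4, 0.0, -2.7]
opening: 0.388
grip_force: 50.6
```

Request:
servo_tool(moves="0 0 0.4 0 0 0; 0 0 0.7 0 0 0; 0 0 0.85 0 0 0; 0 0 0.92 0 0 0; 0 0 0.92 0 0 0")

```text
time: 8.1
tcp_pos: [0.519, -0.1863, 0.0142]
tcp_rot: [0.0, 0.122, 0.993, -0.0]
force: [0.2, -0.4, -2.5]
opening: 0.389
grip_force: 50.5
```

Request:
servo_tool(moves="0 0 0.04 0 0 0; 0 0 0.08 0 0 0; 0 0 0.12 0 0 0; 0 0 0.12 0 0 0")

```text
time: 8.6
tcp_pos: [0.5188, -0.1863, 0.0118]
tcp_rot: [0.0, 0.122, 0.993, -0.0]
force: [-4.3, 1.6, 9.4]
opening: 0.383
grip_force: 52.1
```

Request:
servo_tool(moves="0 0 0 0 0 0; 0 0 0 0 0 0; 0 0 0 0 0 0; 0 0 0 0 0 0", claw=0.3)

```text
time: 9.1
tcp_pos: [0.5187, -0.1862, 0.0107]
tcp_rot: [-0.0, 0.122, 0.993, 0.0]
force: [0.0, 0.5, 0.3]
opening: 0.7
grip_force: 0.0
```

Request:
servo_tool(moves="0 0 -0.5 0 0 0; 0 0 -1.5 0 0 0; 0 0 -3 0 0 0; 0 0 -5 0 0 0; 0 0 -6.5 0 0 0")

```text
time: 9.72
tcp_pos: [0.5191, -0.1863, 0.1764]
tcp_rot: [0.001, 0.122, 0.993, -0.0]
force: [1.4, 0.3, -0.7]
opening: 0.698
grip_force: 0.0
```

Request:
servo_tool(moves="0 0 -1 0 0 10; 0 0 -2 0 0 20; 0 0 -2.4 0 0 30; 0 0 -2.4 0 0 40; 0 0 -2.4 0 0 50", claw=0)

```text
time: 10.35
tcp_pos: [0.5186, -0.1861, 0.2345]
tcp_rot: [0.001, 0.532, 0.847, 0.0]
force: [-0.4, -0.1, 0.7]
opening: 1.0
grip_force: 0.0
```

```bash
python3 look.py w3 valve; python3 -c "
from h import *
im=env.grab_frame('side'); cv2.imwrite('pics/s3.png',cv2.resize(im[120:300,140:380],None,fx=3,fy=3))"
```

```text
valve 0.83 [ 0.5203 -0.1885  0.0054]
valve 0.73 [ 7.702e-01 -2.509e-01 -5.000e-04]
mask valve 204 306 122 208 [ 0.505 -0.163] ((0.5065266489982605, -0.16364920139312744), (0.025511955842375755, 0.10536418855190277), 70.97310638427734) 165.9
10.5 [ 0.5187 -0.1861  0.234 ] 
 [[-4.412e-01  8.974e-01  7.000e-04]
 [ 8.974e-01  4.412e-01 -1.000e-04]
 [-4.000e-04  5.000e-04 -1.000e+00]] yaw y 26.18
```

View pics/s3.png

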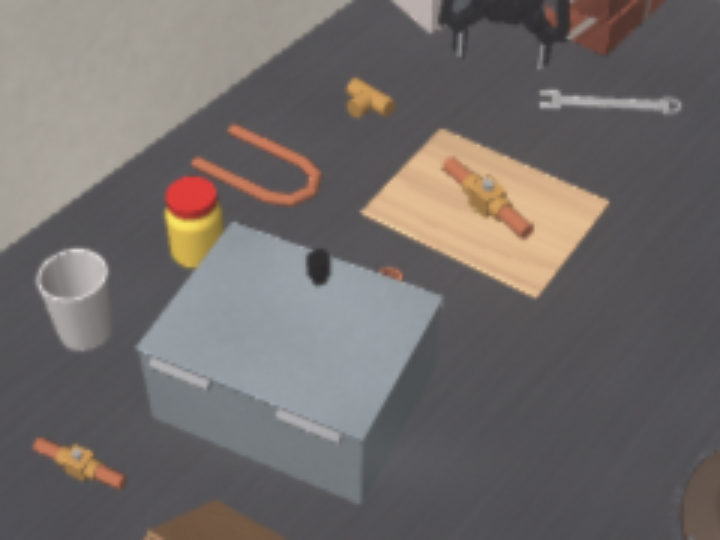

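The valve lies flat on the board (crop 487,195) and nothing else has moved. Next I'll go over the knob.

Request:
servo_tool(moves="2.2 1.2 0 0 0 4; 4.4 2.4 0 0 0 8; 6.6 3.6 0 0 0 12; 8.9 4.7 0 0 0 12; 11.1 5.89 0 0 0 12")

```text
time: 11.18
tcp_pos: [0.5291, 0.1279, 0.2338]
tcp_rot: [0.0, 0.614, 0.789, 0.0]
force: [0.6, -0.5, -0.0]
opening: 0.996
grip_force: 0.0
```

Request:
servo_tool(moves="0 0 0 0 0 0; 0 0 0 0 0 0")

```text
time: 11.42
tcp_pos: [0.5293, 0.1256, 0.2333]
tcp_rot: [0.0, 0.615, 0.789, -0.0]
force: [0.0, -0.5, 0.1]
opening: 0.998
grip_force: 0.0
```

```bash
python3 look.py w4 knob_grip lid_hinge
```

```text
knob_grip 0.91 [0.5285 0.1257 0.15  ]
mask knob_grip 87 430 0 226 [0.513 0.193] ((0.5153021812438965, 0.1825973093509674), (0.2470543086528778, 0.1759769320487976), 13.910537719726562) -166.2
mask lid_hinge 88 431 0 226 [0.513 0.193] ((0.5155153870582581, 0.1825750321149826), (0.24651065468788147, 0.1761227399110794), 13.91054916381836) -166.2
11.675 [0.5295 0.1246 0.2334] 
 [[-2.402e-01  9.707e-01  2.000e-04]
 [ 9.707e-01  2.402e-01 -3.000e-04]
 [-3.000e-04  1.000e-04 -1.000e+00]] yaw y 13.9
```

View pics/w4.png

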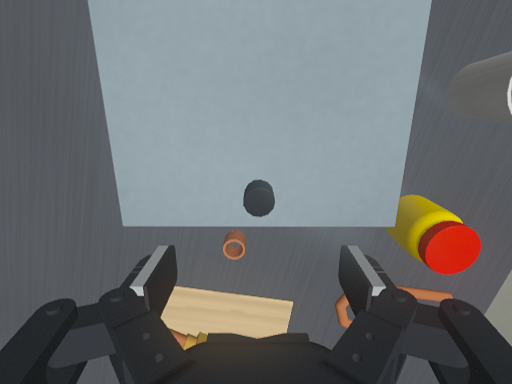

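The knob is at (259,197), centred between the fingers, and the lid edge is level in the picture. I'll descend and grip.

Request:
servo_tool(moves="0.08 0 1.2 0 0 0; 0.08 0 2.4 0 0 0; 0.08 0 3.4 0 0 0; 0.08 0 3.98 0 0 0; 0.08 0 3.98 0 0 0")

```text
time: 12.3
tcp_pos: [0.5285, 0.1274, 0.1332]
tcp_rot: [-0.0, 0.616, 0.788, -0.001]
force: [-0.7, -0.1, 0.9]
opening: 0.997
grip_force: 0.0
```

Request:
servo_tool(moves="0 0 0 0 0 0; 0 0 0 0 0 0; 0 0 0 0 0 0; 0 0 0 0 0 0; 0 0 0 0 0 0", claw=1, squeeze=50)

```text
time: 12.92
tcp_pos: [0.5296, 0.1282, 0.1346]
tcp_rot: [0.001, 0.616, 0.788, 0.001]
force: [1.1, -0.5, 5.2]
opening: 0.284
grip_force: 49.2
```

```bash
python3 - <<'E'
from h import *
s=env.sense();print(s)
# arc in tool units: tool x ~ box y (to hinge), tool z down; grip at (-165, 31+2)
for a in range(0,50,3):
    t=np.radians(a); y=-165*np.cos(t)+33*np.sin(t); z=165*np.sin(t)+33*np.cos(t)
    print(a,round((y+165)/25,2),round(-(z-33)/25,2))
E
```

```text
{'time': 12.925, 'joint_pos': array([-0.22991606,  0.38568284, -0.12206698,  1.89147661,  0.06035867,
        0.86595702, -0.13779979]), 'joint_vel': array([-7.76294987e-04,  1.63654911e-03, -5.72086877e-05, -1.53554127e-03,
       -2.33507237e-03, -1.10675558e-03, -1.68532227e-04]), 'tau': array([-1.24292001e-01, -5.02129769e+01, -7.17842057e-01, -2.26644319e+01,
       -7.61290407e-02,  3.07954783e-01,  2.18168738e-03]), 'tcp_pos': array([0.52963018, 0.12818843, 0.13457635]), 'tcp_rot': array([5.86881330e-04, 6.15663594e-01, 7.88008479e-01, 7.94303710e-04]), 'force': array([ 1.13222821, -0.53257782,  5.20632903]), 'torque': array([ 0.05442873, -0.19506376,  0.04550701]), 'grip_force': 49.15503188967705, 'opening': 0.28383271557243456}
0 0.0 -0.0
3 0.08 -0.34
6 0.17 -0.68
9 0.29 -1.02
12 0.42 -1.34
15 0.57 -1.66
18 0.73 -1.97
21 0.91 -2.28
24 1.11 -2.57
27 1.32 -2.85
30 1.54 -3.12
33 1.78 -3.38
36 2.04 -3.63
39 2.3 -3.86
42 2.58 -4.08
45 2.87 -4.28
48 3.16 -4.47
```

Request:
servo_tool(moves="0.08 0 -0.34 0 0 0; 0.17 0 -0.68 0 0 0; 0.29 0 -1.02 0 0 0; 0.42 0 -1.34 0 0 0; 0.57 0 -1.66 0 0 0")

```text
time: 13.55
tcp_pos: [0.5262, 0.1415, 0.1751]
tcp_rot: [0.001, 0.616, 0.788, 0.0]
force: [6.4, 0.7, -6.7]
opening: 0.284
grip_force: 49.3
```

Request:
servo_tool(moves="0.16 0 -0.31 0 0 0; 0.34 0 -0.62 0 0 0; 0.54 0 -0.91 0 0 0; 0.75 0 -1.19 0 0 0; 0.97 0 -1.46 0 0 0")

```text
time: 14.18
tcp_pos: [0.5204, 0.1647, 0.2115]
tcp_rot: [0.001, 0.616, 0.788, 0.0]
force: [7.1, 0.7, -7.4]
opening: 0.287
grip_force: 49.3
```

Request:
servo_tool(moves="0.24 0 -0.26 0 0 0; 0.5 0 -0.51 0 0 0; 0.76 0 -0.74 0 0 0; 1.04 0 -0.96 0 0 0; 1.28 0 -1.13 0 0 0")

```text
time: 14.8
tcp_pos: [0.5129, 0.195, 0.2398]
tcp_rot: [0.001, 0.616, 0.788, -0.0]
force: [6.6, -2.4, -3.6]
opening: 0.286
grip_force: 49.2
```

Request:
servo_tool(moves="0 0 0 0 0 0; 0 0 0 0 0 0; 0 0 0 0 0 0")

```text
time: 15.18
tcp_pos: [0.5129, 0.1949, 0.2397]
tcp_rot: [0.001, 0.616, 0.788, -0.0]
force: [6.1, -2.3, -2.6]
opening: 0.286
grip_force: 49.3
```

```bash
python3 - <<'E'
from h import *
im=env.grab_frame('side')
for l in ("knob_grip","lid_hinge","lid","valve"):
    for d in env.landmark_of(l,"side")[:2]: print(l,round(d["score"],2),w("side",d["point"]).round(4))
sc=env.grab_frame('scene')
for l in ("knob_grip","valve"):
    for d in env.landmark_of(l,"scene")[:2]: print(l,round(d["score"],2),w("scene",d["point"]).round(4))
cv2.imwrite('pics/s5.png',np.vstack([cv2.resize(x,None,fx=.75,fy=.75) for x in ()]) if 0 else np.hstack([cv2.resize(im[110:300,160:360],None,fx=2,fy=2),cv2.resize(sc[110:300,210:410],None,fx=2,fy=2)]))
s=env.sense(); M=R.from_quat(np.array(s["tcp_rot"])[[1,2,3,0]]).as_matrix(); g=s["tcp_pos"]-M[:,2]*env.grip_depth
by=M[:2,0]/np.linalg.norm(M[:2,0]); h=np.array([.488,.287])
y=(g[:2]-h)@by; z=g[2]-.12; print(g,y,z,np.degrees(np.arctan2(z,-y)-np.arctan2(33,165)),np.hypot(y,z),s["force"],s["grip_force"],s["opening"])
E
```

```text
knob_grip 0.8 [0.5114 0.1916 0.2588]
lid_hinge 0.77 [0.4888 0.2884 0.1206]
lid 0.73 [0.4883 0.2885 0.12  ]
lid 0.37 [ 0.4977 -0.4671 -0.0026]
valve 0.78 [ 0.5158 -0.1844  0.0074]
valve 0.68 [ 0.6224  0.4158 -0.003 ]
knob_grip 0.81 [0.5131 0.1971 0.2514]
knob_grip 0.62 [ 7.581e-01  1.023e-01 -7.000e-04]
valve 0.84 [ 0.6262  0.4155 -0.0025]
valve 0.63 [ 0.5171 -0.1898  0.0048]
[0.51282759 0.19494789 0.25843433] -0.09532192556583546 0.13843433234438418 44.1398800559677 0.16807835632589369 [ 5.9085216  -2.14389234 -3.34645884] 49.284474570304155 0.2850046828740516
```

View pics/s5.png

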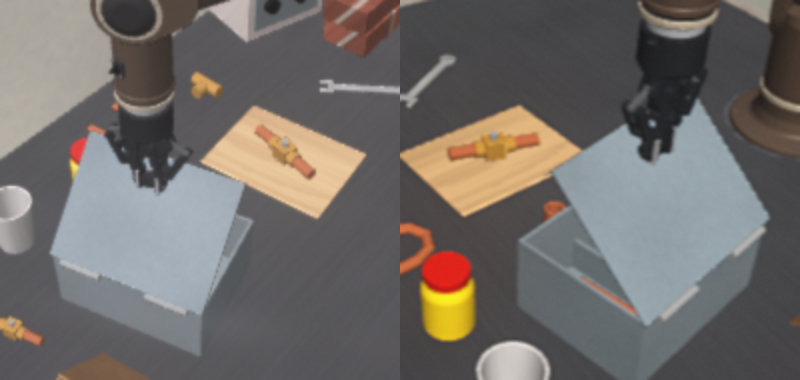

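The lid stands at about 44–45° with the knob held. The valve rests on the board (left 285,150; right 493,147) and the bystanders have not moved. I'm handing the job in.

```bash
python3 -c "
from workcell import env
print(env.finish_job())"
```

```text
the job is handed in; nothing more can be done
None
```

The valve lies released on the plywood board, and the gripper is holding the lid by its knob at about 44–45° by my measurement. The job is handed in; it returned no verdict.

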